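# Lock the microscope for transport with its hidden lock pin

## Task

The microscope is about to be moved: pick up the orange-handled lock pin from the bench, feel with its tip along the lock face hidden under the hood at the back of the microscope's foot until you find the hole, push the pin gently fully home in it, and let go. Press only lightly, and do not disturb the other things on the bench.

Things in the scene. Friction and masses are not known exactly. Their poses are not given: they have to be found in the camera images.
- scope: White microscope fixed to the bench, 250 mm deep, 224 wide, 430 tall. Origin on the bench under the middle of its lock face; +x runs from its back (robot's side) to its eyepieces, z up. The lock face is the back wall of a recess in the foot, open only to -x, between cheeks at y = +-50 mm. Cheeks, hood and sill stand out 40 mm from the face. The foot is 120 mm high, the column beyond is taller
- scope_hood (a point): Middle of the lower edge of the hood over the recess: 40 mm in front of the lock face (x = -40 mm), 93 mm above the bench; axes as scope
- scope_sill (a point): Middle of the front upper edge of the sill under the recess: 40 mm in front of the lock face, 34 mm above the bench; axes as scope. The one hole in the lock face is 16 mm wide, 25 mm tall at the face; ramps above and below narrow it to 14 mm tall within 12 mm, then a straight tunnel runs along +x to a blind end 44 mm behind the face
- scope_face (a point): Middle of the lock face (x = y = 0, 75 mm above the bench; axes as scope), NOT the hole. The hole's centre is at this height, anywhere within 28 mm either way along y, unmeasured. The face is a sprung upright steel plate: yields up to 12 mm along +x, 2.4 N at first plus 0.4 N per mm, then a hard stop. Over the hole it springs back: the push drops to nearly 0, its sides catch the tip
- lockpin: Lock pin, about 70 g, lying flat on the bench left or right of the microscope, pointing roughly away from the robot. Orange grip 50 mm long (x), 16 wide (y), 30 tall (z); from its front a grey rod 12 mm thick with a round tip runs along +x. Origin in the middle of the grip's underside; the rod's axis is 15 mm above it, the tip 136 mm ahead of it
- pin_tip (a point): The very end of the lock pin's rod, on its axis; axes as lockpin. Fully home it stands 44 mm behind the lock face. A pin that is home sags a few degrees when let go. The hand must never press the pin on the microscope with more than 25 N
- driver: Screwdriver lying on the bench, on the other side of the microscope from the pin; leave it alone
- stain: Small bottle with red cap, 36 mm across, 75 mm tall, origin at its base; leave it alone
- oil: Small bottle with black cap, 36 mm across, 75 mm tall, origin at its base; leave it alone
- sample: Sample jar with orange cap, 60 mm across, 75 mm tall, origin at its base; leave it alone
- slidebox: Blue slide box 85 x 100 x 35 mm, origin under its middle; leave it alone
Not all that is in view belongs to the job. Of the things like the lockpin, leave any that is black or yellow; of the rest the smaller one is meant.

How it is judged:
By the outcome, as a careful person would: the job done as asked, in the order asked, and still so for the second after the job is handed in, with the robot touching nothing.
It also fails if it takes over 67 s, if anything falls off the work surface, if the arm or the gripper's body presses on something with over 40 N, if the wrist force passes 120 N, or if a joint passes its speed limit or range.

## Robot

A 6-joint arm with a two-finger parallel gripper is mounted at the origin on the work surface. World frame = base frame: x ahead of the robot, y to its left, z up, the work surface at z = 0. Lengths are in m, angles in rad, forces in N, time in s.
With the tool pointing down it reaches from about 0.375 to 0.9 m from the base axis. Payload 3.1 kg.
Tool frame: the origin (TCP) lies between the finger pads; the fingertips stand manip.finger_overhang ahead of it and the grasp point (between the pads) lies 5 mm behind it (manip.finger_overhang is the distance from the TCP to the fingertips, in m); z points along the fingers, y is the line along which they close (so a half turn about z gives the same grasp; the last joint's range is limited). The gripper opens to 85 mm and grips with 20 to 120 N. Pads are 22 mm wide; open, the fingers measure 114 mm over their backs; the gripper's body (76 mm by 85 mm) begins 54 mm behind the grasp point. The pads swing forward as they close: fully open they stand 13 mm farther back than shut.
Start: joints at [-1.387, 0.527, 1.433, -0, 1.181, -0.178], TCP at [0.221, -0.585, 0.245] pointing down, gripper open.
Joint ranges: [-3.08, 3.08], [-0.75, 2.2], [0.22, 2.44], [-1.43, 4.57], [0, 2.65], [-2.85, 2.85]. Speed limits (rad/s): [2.79, 2.79, 3.14, 3.14, 3.14, 3.14].

## Interface

Orientations are given as a unit quaternion [x, y, z, w].
In Python, from station import manip gives the robot as it stands.
- The arm moves only by the tool drive_tool, never from a script. Its argument "plan" is a list of rows, each a list of 7 numbers: the shift along the tool's x, y, z in m, then the turn, a rotation vector about the tool's x, y, z in degrees, then the opening, from -1 (shut) to 1 (fully open). In form: [[x, y, z, wx, wy, wz, gripper], ...]. A call has 1 to 10 rows; each row shifts and turns the commanded pose from where the row before left it, along the tool's axes as they then stand; what a row does not reach is not made up. A row lasts 1/10 s, in which the tool goes at most 50 mm and 8.59 degrees, less where a joint would pass 70% of its speed; a pose out of reach is approached as far as the arm can. A call is refused whole if a number of a shift passes 0.05 or a number of a turn 8.59, either way. A call with a gripper value outside its range is refused whole. The fingers move at their own pace and stop on an object; "newtons" is the grip in N (left out, the last holds). Time passes only in rows, so rows that do not move let the fingers close. It gives the time, the measured TCP pose, the force, the opening and the grip force at its end, in the units of the state.
- manip.sense(): the state, without advancing time (a new reading comes with each control period).
- manip.snapshot(name): name is "scene" or "top" or "wrist"; returns a dict with "image" (420x560x3 uint8, red, green, blue), "z_map" (420x560 float32, m along the optical axis (not along the pixel's ray), 0 where there is no reading), "fov_y" (degrees; the focal length in pixels is half the picture's height over the tangent of half this angle, whatever the lens; pixels are square), "cx", "cy" (the principal point, pixels), "extrinsics" (4x4, takes a point from camera to world coordinates); the wrist camera has in their place "mount" (4x4, takes a point from camera to tool coordinates, whose origin is the TCP and whose axes are the flange's). Camera axes: x right, y up, looking along -z (the intrinsics and any distortion apply to the point x, -y, -z); pixel columns grow to the right and rows downward; lengths in m; the calibration is good to about 2 mm. A picture is of the moment at which its call begins: read the wrist's pose just before it.
- manip.sign_off(): hands the job in; it is judged then, once.
The state is a dict: "t": time; "q": joint angles; "qd": joint speeds; "tau": joint torques, N m; "tcp_pos": TCP position; "tool_rot": TCP orientation; "force": force on the tool from outside, world axes, zero at the start; "ft_torque": the same for the moment, N m; "finger_gap": opening from 0.0 (shut) to 1.0 (fully open); "gripper_force": force on a finger pad.
Only numpy, scipy, OpenCV 4.12 (cv2) and the standard library are available. Lean on these libraries where they do the work, as an engineer would, in place of code of your own. Each camera call takes 0.05 s, during which the arm holds its last target. There are 200 camera calls.

## Working session

There is one attempt and no reset: what is moved stays moved. The work goes in short steps, Python scripts to look and compute and a tool call to move; the robot and the scene stay as the last step left them, time stands still between calls to the robot, and variables do not carry over. Pictures are saved under pics/ and viewed, at most 10 in all, crops included, and the job is handed in when it is done.

Besides the shell and the picture viewer there is one more tool, called after ">>>" by a JSON object that holds its "op" and its "data", one argument or row to a line. drive_tool: Moves the arm, as the interface text tells. Its arguments: {"type":"object","properties":{"plan":{"type":"array"},"newtons":{"type":"number"}},"required":["plan"]}

```bash
mkdir -p pics; ls; cat > h.py <<'E'
import numpy as np,cv2
from station import manip
from scipy.spatial.transform import Rotation as R
def snap(n):
    s=manip.sense(); d=manip.snapshot(n)
    if 'extrinsics' in d: T=np.array(d['extrinsics'])
    else:
        W=np.eye(4);W[:3,:3]=R.from_quat(s['tool_rot']).as_matrix();W[:3,3]=s['tcp_pos'];T=W@np.array(d['mount'])
    d['T']=T;d['f']=210/np.tan(np.radians(d['fov_y'])/2);return d
def pts(d):
    v,u=np.mgrid[:420,:560];z=d['z_map'];f=d['f']
    P=np.stack([(u-d['cx'])/f*z,-(v-d['cy'])/f*z,-z],-1)
    return P@d['T'][:3,:3].T+d['T'][:3,3]
def ray(d,u,v,h):
    r=d['T'][:3,:3]@np.array([(u-d['cx'])/d['f'],-(v-d['cy'])/d['f'],-1]);o=d['T'][:3,3]
    return o+r*(h-o[2])/r[2]
E
python3 - <<'E'
from h import *
print(manip.finger_overhang,manip.sense())
a=[snap(n) for n in('top','scene')]
for n,d in zip(('top','scene'),a):
    cv2.imwrite(f'pics/{n}.png',d['image'][...,::-1]); print(n,d['T'].round(3),d['f'],[k for k in d])
    np.savez(f'{n}.npz',**{k:v for k,v in d.items() if isinstance(v,(np.ndarray,float,int))})
E
```

```text
pics
0.014 {'t': 0.0, 'q': array([-1.38752428e+00,  5.28444209e-01,  1.43391574e+00,  7.61597855e-06,
        1.18142212e+00, -1.78507240e-01]), 'qd': array([ 0.00099007,  0.00126588,  0.00265327,  0.00037309,  0.00025673,
       -0.00072112]), 'tau': array([-1.77122220e-03, -4.42359531e+01, -1.78020823e+01, -4.77937538e-04,
        8.45506409e-03, -5.32251363e-06]), 'tcp_pos': array([ 0.22110769, -0.58383544,  0.24434282]), 'tool_rot': array([ 9.83683702e-01,  1.79903240e-01,  9.13329512e-07, -1.09470897e-03]), 'force': array([-0.182473  , -0.10429812,  0.51466271]), 'ft_torque': array([-0.00660582, -0.06782316,  0.01735864]), 'gripper_force': 0.0, 'finger_gap': 0.9998479668350808}
top [[ 0.008  0.991 -0.133  0.284]
 [-1.     0.01   0.013 -0.016]
 [ 0.014  0.133  0.991  1.504]
 [ 0.     0.     0.     1.   ]] 533.6796225574545 ['image', 'z_map', 'fov_y', 'cx', 'cy', 'extrinsics', 'T', 'f']
scene [[-0.999  0.036 -0.035  0.464]
 [-0.05  -0.706  0.706  0.924]
 [ 0.     0.707  0.707  1.02 ]
 [ 0.     0.     0.     1.   ]] 507.35631597620994 ['image', 'z_map', 'fov_y', 'cx', 'cy', 'extrinsics', 'T', 'f']
```

View pics/top.png

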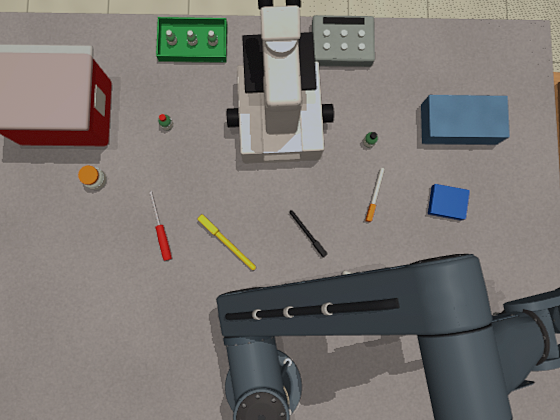

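View pics/scene.png

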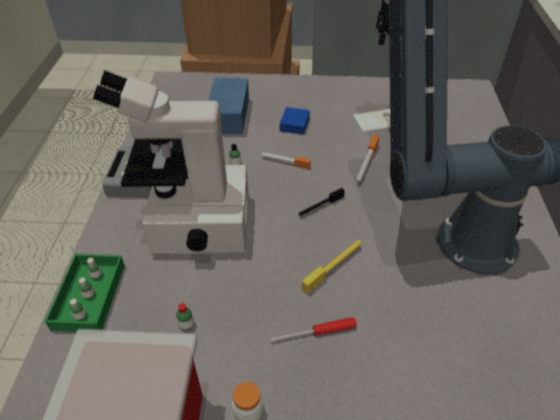

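Top view: the microscope's back edge is near (282,155), with an orange pin with its handle at (370,212) and tip at (381,170).

Scene view: candidates are orange A at (303,162), orange B at (374,143), black at (325,202) and yellow at (330,267). The red screwdriver is at (335,328). Black and yellow are out, so I'll compare the sizes of A and B.

```bash
python3 - <<'E'
from h import *
for n in('scene','top'):
    d=dict(np.load(n+'.npz'));P=pts(d);hsv=cv2.cvtColor(d['image'],cv2.COLOR_RGB2HSV)
    m=((hsv[...,0]>5)&(hsv[...,0]<18)&(hsv[...,1]>170)&(hsv[...,2]>120)&(P[...,2]>-.01)&(P[...,2]<.12)).astype(np.uint8)
    k,l,st,c=cv2.connectedComponentsWithStats(m)
    for i in range(1,k):
        if st[i,4]<25: continue
        p=P[l==i]; 
        r=cv2.minAreaRect((p[p[:,2]>np.percentile(p[:,2],90)-.006][:,:2]*1000).astype(np.float32))
        print(n,c[i].round(),st[i,4],'zmax',np.percentile(p[:,2],95).round(3),r)
    # grey/white rods near the pins: points above bench, low sat
    for nm,(x0,x1,y0,y1) in dict(A=(255,320,145,175),B=(350,385,130,190)).items():
        if n!='scene':continue
        q=P[y0:y1,x0:x1].reshape(-1,3);h=hsv[y0:y1,x0:x1].reshape(-1,3)
        s=q[(q[:,2]>.006)&(q[:,2]<.06)];rr=cv2.minAreaRect((s[:,:2]*1000).astype(np.float32));print(nm,rr,len(s))
sc=cv2.imread('pics/scene.png')[100:210,240:400];cv2.imwrite('pics/crop.png',cv2.resize(sc,None,fx=4.5,fy=4.5,interpolation=cv2.INTER_CUBIC))
# scope foot top z~.12 in top
d=dict(np.load('top.npz'));P=pts(d);
s=P[90:165,225:340].reshape(-1,3);t=s[(abs(s[:,2]-.12)<.006)]
print('foot',len(t),t.min(0),t.max(0),cv2.minAreaRect((t[:,:2]*1000).astype(np.float32)))
for v in range(140,166,2): print(v,P[v,262].round(3),P[v,282].round(3),P[v,302].round(3))
E
```

```text
scene [373. 142.] 72 zmax 0.044 ((252.44508361816406, -381.4057922363281), (62.0263557434082, 16.89807891845703), 75.5089340209961)
scene [302. 160.] 52 zmax 0.033 ((475.8129577636719, -289.92059326171875), (12.314088821411133, 43.44541549682617), 72.64937591552734)
scene [246. 395.] 516 zmax 0.078 ((564.0850830078125, 485.8623046875), (46.54833221435547, 48.16293716430664), 7.0582427978515625)
A ((521.8707275390625, -321.35296630859375), (199.97659301757812, 143.3462677001953), 3.594184160232544) 327
B ((274.53631591796875, -337.8951110839844), (274.2964172363281, 103.72893524169922), 85.17802429199219) 355
top [ 88. 175.] 277 zmax 0.08 ((563.7779541015625, 478.99664306640625), (49.04267501831055, 47.28399658203125), 26.893951416015625)
top [369. 213.] 37 zmax 0.033 ((473.4566345214844, -296.349853515625), (13.106446266174316, 46.37326431274414), 72.2890625)
foot 3417 [ 0.615602   -0.15814582  0.11400659] [0.79566159 0.07407267 0.12598742] ((708.6815795898438, -42.02733612060547), (178.2630615234375, 223.61981201171875), 3.4458837509155273)
140 [0.653 0.008 0.12 ] [ 0.654 -0.046  0.
[... 167 characters left out ...]

146 [0.636 0.007 0.123] [ 0.638 -0.046  0.12 ] [ 0.638 -0.099  0.12 ]
148 [0.632 0.007 0.119] [ 0.632 -0.046  0.12 ] [ 0.633 -0.099  0.119]
150 [0.626 0.007 0.12 ] [ 0.627 -0.046  0.119] [ 0.628 -0.099  0.117]
152 [0.621 0.007 0.118] [ 0.621 -0.046  0.121] [ 0.626 -0.1    0.102]
154 [0.619 0.007 0.106] [ 0.621 -0.046  0.098] [ 0.624 -0.101  0.089]
156 [0.62  0.008 0.078] [ 0.631 -0.048  0.032] [ 0.625 -0.102  0.062]
158 [0.617 0.008 0.064] [ 0.625 -0.048  0.033] [ 0.624 -0.104  0.04 ]
160 [0.617 0.008 0.039] [ 0.622 -0.048  0.023] [ 0.624 -0.105  0.014]
162 [0.618 0.009 0.012] [ 0.622 -0.049 -0.005] [ 0.623 -0.106 -0.005]
164 [0.615 0.009 0.   ] [ 0.615 -0.049  0.002] [ 0.616 -0.106 -0.   ]
```

View pics/crop.png

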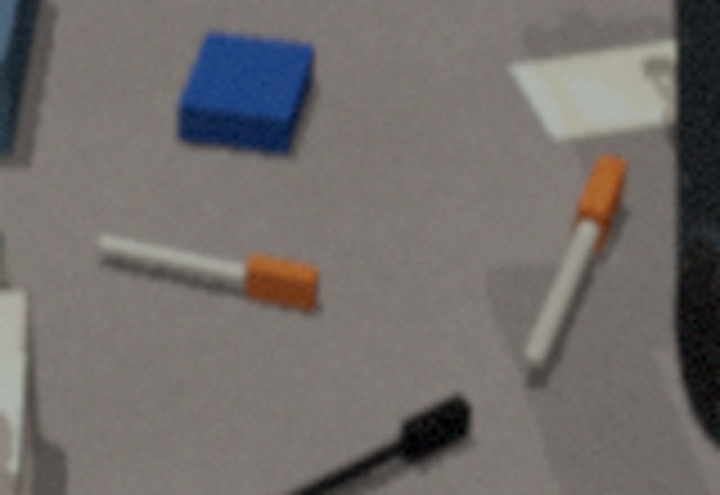

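A has a 46 mm grip about 30 mm tall. B has a 62 mm grip about 44 mm tall, so B is the bigger decoy. The crop confirms A (left, orange grip at (280,280), grey rod pointing away from the robot) is the lock pin. Next I move above it.

>>> {"op": "drive_tool", "data": {
  "plan": [
    [0.04, -0.022, 0, 0, 0, 0, 1],
    [0.04, -0.022, 0, 0, 0, 0, 1],
    [0.04, -0.022, 0, 0, 0, 0, 1],
    [0.04, -0.022, 0, 0, 0, 0, 1],
    [0.04, -0.022, 0, 0, 0, 0, 1],
    [0.04, -0.022, 0, 0, 0, 0, 1],
    [0.04, -0.022, 0, 0, 0, 0, 1],
    [0.04, -0.022, 0, 0, 0, 0, 1],
    [0, 0, 0, 0, 0, 8.5, 1],
    [0, 0, 0, 0, 0, 8.5, 1]
  ]
}}

```text
t: 1.1
tcp_pos: [0.4591, -0.3046, 0.2449]
tool_rot: [1.0, 0.031, -0.0, -0.0]
force: [-0.6, -1.3, 0.5]
finger_gap: 1.0
gripper_force: 0.0
```

>>> {"op": "drive_tool", "data": {
  "plan": [
    [0, 0, 0, 0, 0, 8.5, 1],
    [0, 0, 0, 0, 0, 8.5, 1],
    [0, 0, 0, 0, 0, 4, 1],
    [0, 0, 0, 0, 0, 0, 1],
    [0, 0, 0, 0, 0, 0, 1]
  ]
}}

```text
t: 1.6
tcp_pos: [0.4581, -0.3065, 0.245]
tool_rot: [0.989, -0.149, -0.0, -0.0]
force: [0.7, -0.6, 0.3]
finger_gap: 1.001
gripper_force: 0.0
```

```bash
cat > pin.py <<'E'
from h import *
import sys
s=manip.sense();d=snap('wrist');P=pts(d);cv2.imwrite('pics/%s.png'%sys.argv[1],d['image'][...,::-1])
Rm=R.from_quat(s['tool_rot']).as_matrix();print(s['t'],s['tcp_pos'].round(4),Rm.round(3).tolist(),s['force'].round(2))
hsv=cv2.cvtColor(d['image'],cv2.COLOR_RGB2HSV)
m=((hsv[...,0]>4)&(hsv[...,0]<20)&(hsv[...,1]>150)&(hsv[...,2]>90)).astype(np.uint8)
k,l,st,c=cv2.connectedComponentsWithStats(m)
for i in range(1,k):
    if st[i,4]<200: continue
    p=P[l==i];print(c[i],st[i],'z',np.percentile(p[:,2],[5,50,95]).round(4))
    t=p[(abs(p[:,2]-np.percentile(p[:,2],75))<.004)]
    r=cv2.minAreaRect((t[:,:2]*1000).astype(np.float32));print(r,'rel tool',((np.r_[np.array(r[0])/1000,.03]-s['tcp_pos'])@Rm).round(4))
E
python3 pin.py w1
```

```text
1.6 [ 0.4581 -0.3065  0.245 ] [[0.955, -0.295, -0.0], [-0.295, -0.955, 0.001], [-0.001, -0.0, -1.0]] [ 0.74 -0.59  0.25]
[267.60763359 172.71908397] [260 150  16  46 655] z [0.0261 0.0284 0.0298]
((475.6356201171875, -296.4521789550781), (15.769851684570312, 48.406471252441406), 74.081787109375) rel tool [ 0.014  -0.0147  0.215 ]
[371.25348189 317.61002786] [362 302  21  30 359] z [0.0055 0.0362 0.0405]
((260.0337829589844, -366.12786865234375), (18.51283836364746, 19.689455032348633), 74.85955810546875) rel tool [-0.1714  0.1156  0.2151]
```

View pics/w1.png

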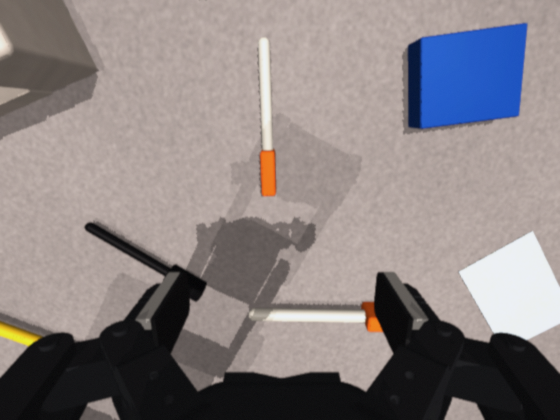

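The pin is centred under the tool: grip at (268,173), tip at (264,40). The decoy lies below at (310,316), clear of the fingers. Descending.

>>> {"op": "drive_tool", "data": {
  "plan": [
    [0.014, -0.0147, 0, 0, 0, 0, 1],
    [0, 0, 0.04, 0, 0, -1.3, 1],
    [0, 0, 0.04, 0, 0, 0, 1],
    [0, 0, 0.04, 0, 0, 0, 1],
    [0, 0, 0.04, 0, 0, 0, 1],
    [0, 0, 0.025, 0, 0, 0, 1],
    [0, 0, 0, 0, 0, 0, 1],
    [0, 0, 0, 0, 0, 0, 1]
  ]
}}

```text
t: 2.45
tcp_pos: [0.4761, -0.2969, 0.0603]
tool_rot: [0.99, -0.139, -0.0, -0.0]
force: [-0.5, -0.4, -0.8]
finger_gap: 1.0
gripper_force: 0.0
```

```bash
python3 pin.py w2
```

```text
2.45 [ 0.4761 -0.2969  0.0603] [[0.962, -0.275, -0.0], [-0.275, -0.962, 0.0], [-0.0, -0.0, -1.0]] [-0.51 -0.4  -0.76]
[280.07981989 255.45476873] [ 265  209   30   91 2443] z [0.025  0.0283 0.0295]
((475.79730224609375, -296.0381164550781), (15.719706535339355, 49.7637939453125), 74.7497329711914) rel tool [-0.0005 -0.0008  0.0303]
```

>>> {"op": "drive_tool", "data": {
  "plan": [
    [0, 0, 0.025, 0, 0, -0.5, 1],
    [0, 0, 0.018, 0, 0, 0, 1],
    [0, 0, 0, 0, 0, 0, 1],
    [0, 0, 0, 0, 0, 0, 0],
    [0, 0, 0, 0, 0, 0, -1],
    [0, 0, 0, 0, 0, 0, -1],
    [0, 0, 0, 0, 0, 0, -1],
    [0, 0, 0, 0, 0, 0, -1],
    [0, 0, 0, 0, 0, 0, -1],
    [0, 0, 0, 0, 0, 0, -1]
  ],
  "newtons": 50
}}

```text
t: 3.5
tcp_pos: [0.4763, -0.2971, 0.0181]
tool_rot: [0.991, -0.135, 0.001, 0.0]
force: [0.7, 0.5, 5.7]
finger_gap: 0.175
gripper_force: 49.8
```

>>> {"op": "drive_tool", "data": {
  "plan": [
    [0, 0, -0.02, 0, 0, 0, -1],
    [0, 0, -0.04, 0, 0, 0, -1],
    [0, 0, -0.04, 0, 0, 0, -1],
    [-0.022, -0.037, -0.02, 0, 0, 0, -1],
    [-0.022, -0.037, 0, 0, 0, 0, -1],
    [-0.022, -0.037, 0, 0, 0, 0, -1],
    [-0.022, -0.037, 0, 0, 0, 0, -1],
    [-0.022, -0.037, 0, 0, 0, 0, -1],
    [-0.022, -0.037, 0, 0, 0, 0, -1]
  ]
}}

```text
t: 4.4
tcp_pos: [0.4071, -0.0461, 0.1373]
tool_rot: [0.991, -0.135, -0.0, -0.0]
force: [0.9, 0.0, -1.7]
finger_gap: 0.181
gripper_force: 49.1
```

>>> {"op": "drive_tool", "data": {
  "plan": [
    [0, 0, 0, 0, 0, -6.2, -1],
    [0, 0, 0, 0, 0, -6.2, -1],
    [0, 0, 0, 0, 0, -6, -1],
    [0, 0, 0, 0, 0, 0, -1],
    [0, 0, 0, 0, 0, 0, -1],
    [0, 0, 0, 0, 0, 0, -1]
  ]
}}

```text
t: 5.0
tcp_pos: [0.4079, -0.0477, 0.1373]
tool_rot: [1.0, 0.025, -0.0, -0.0]
force: [-0.8, 1.4, -0.4]
finger_gap: 0.179
gripper_force: 49.1
```

```bash
python3 pin.py w3; python3 - <<'E'
from h import *
s=manip.sense();Rm=R.from_quat(s['tool_rot']).as_matrix();print(s['force'].round(2),s['finger_gap'])
d=snap('wrist');P=pts(d);Q=(P-s['tcp_pos'])@Rm
# foot top edge ahead
m=(abs(P[...,2]-.12)<.006);t=P[m];print('foot top',len(t),t.min(0),t.max(0))
# back edge: per y bin min x
e=[]
for y in np.arange(-.15,.06,.01):
    b=t[abs(t[:,1]-y)<.005]
    if len(b)>5:e.append((y,np.percentile(b[:,0],2)))
e=np.array(e);print(e.round(4).tolist())
z=d['z_map'];
# pin points in tool frame: narrow strip ahead
m=(abs(Q[...,1])<.02)&(Q[...,0]>.0)&(Q[...,0]<.15)&(P[...,2]>.06)&(P[...,2]<.19)
q=Q[m];print('pin',len(q))
for x in np.arange(.0,.15,.01):
    b=q[abs(q[:,0]-x)<.005]
    if len(b): print(x.round(3),len(b),'y',np.percentile(b[:,1],[5,50,95]).round(4),'top z(tool)',np.percentile(b[:,2],5).round(4))
s2=snap('scene');cv2.imwrite('pics/s3.png',s2['image'][...,::-1])
E
```

```text
5.0 [ 0.4079 -0.0477  0.1373] [[0.999, 0.049, -0.0], [0.049, -0.999, 0.0], [-0.0, -0.0, -1.0]] [-0.8   1.44 -0.43]
[281.4512012  295.20970971] [ 262  232   40  120 3996] z [0.1415 0.1476 0.1487]
((407.9748229980469, -47.62535858154297), (48.956729888916016, 15.760758399963379), 3.194650888442993) rel tool [ 1.000e-04 -0.000e+00  1.072e-01]
[-0.41  0.85 -0.07] 0.18095564044342058
foot top 35 [ 0.41737286 -0.0613126   0.12021505] [ 0.43164482 -0.03415003  0.12593117]
[[-0.06, 0.4186], [-0.05, 0.4296], [-0.04, 0.4176]]
pin 14977
0.0 630 y [-0.0092 -0.0002  0.0092] top z(tool) -0.0317
0.01 5242 y [-0.0184  0.0002  0.0184] top z(tool) -0.0424
0.02 1815 y [-0.0162  0.0002  0.0162] top z(tool) -0.0523
0.03 612 y [-0.0054 -0.0002  0.0053] top z(tool) -0.002
0.04 642 y [-0.0052  0.0002  0.0052] top z(tool) -0.0021
0.05 702 y [-0.0055 -0.0002  0.0051] top z(tool) -0.0021
0.06 737 y [-0.0054 -0.0002  0.005 ] top z(tool) -0.0021
0.07 803 y [-0.0054 -0.0002  0.0052] top z(tool) -0.0021
0.08 882 y [-0.0055 -0.0002  0.0051] top z(tool) -0.002
0.09 915 y [-0.0054 -0.0002  0.005 ] top z(tool) -0.0021
0.1 1026 y [-0.0056 -0.0002  0.0051] top z(tool) -0.0021
0.11 969 y [-0.0055 -0.0002  0.0051] top z(tool) -0.0021
0.12 2 y [-0.0063 -0.0063 -0.0063] top z(tool) 0.0051
```

View pics/w3.png

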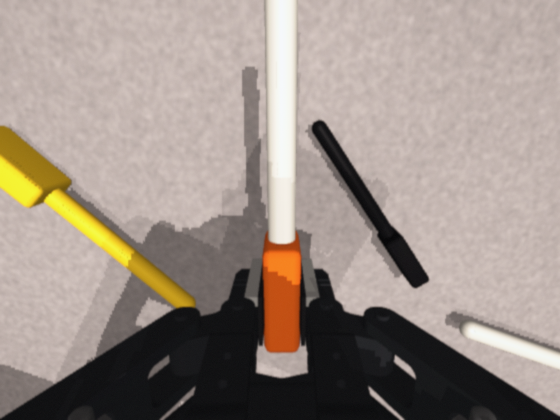

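The pin is level and aligned with the tool (rod straight up from the grip at (282,235), |y| < 0.3 mm). Now I refine the scope pose from the saved top view, plus the scene view.

```bash
python3 - <<'E'
from h import *
d=dict(np.load('top.npz'));P=pts(d)
m=np.zeros((420,560),bool);m[90:165,225:340]=1;m&=abs(P[...,2]-.12)<.008
t=P[m]
def fit(a,b,lo,side):  # a along edge, b across
    e=[]
    for c in np.arange(*lo,.008):
        s=t[abs(t[:,a]-c)<.004]
        if len(s)>5:e.append((c,np.percentile(s[:,b],98 if side>0 else 2)))
    e=np.array(e);p=np.polyfit(e[:,0],e[:,1],1);r=e[:,1]-np.polyval(p,e[:,0]);k=abs(r)<.003
    p=np.polyfit(e[k,0],e[k,1],1);return p,e.round(4).tolist()
for a,b,lo,s in((1,0,(-.145,.06),-1),(0,1,(.64,.75),1),(0,1,(.64,.75),-1)):
    p,e=fit(a,b,lo,s);print(p.round(4),np.degrees(np.arctan(p[0])),[x[1] for x in e])
# front plane points (vertical back wall of hood) in both views
for n in('top','scene'):
    d=dict(np.load(n+'.npz'));P=pts(d)
    k=(P[...,0]>.6)&(P[...,0]<.65)&(P[...,1]>-.14)&(P[...,1]<.05)&(P[...,2]>.05)&(P[...,2]<.11)
    q=P[k];print(n,len(q),np.polyfit(q[:,1]+.046,q[:,0],1).round(4) if len(q)>5 else '')
E
```

```text
[-0.0615  0.6197] -3.518964477737905 [0.6285, 0.6305, 0.6291, 0.6285, 0.6275, 0.6283, 0.6263, 0.6233, 0.6231, 0.6228, 0.6224, 0.6224, 0.6213, 0.6202, 0.6203, 0.6214, 0.619, 0.619, 0.6192, 0.6199, 0.6199, 0.6188, 0.6178, 0.6184, 0.6184, 0.6184]
[0.0848 0.0067] 4.845365984265883 [0.0606, 0.0609, 0.0637, 0.0611, 0.0637, 0.0665, 0.064, 0.0669, 0.067, 0.0672, 0.0684, 0.0676, 0.069, 0.0692]
[ 0.0549 -0.1889] 3.1443102252842827 [-0.1547, -0.1522, -0.1519, -0.1522, -0.1523, -0.1527, -0.1499, -0.152, -0.1499, -0.1505, -0.1494, -0.1496, -0.1482, -0.1469]
top 222 [-0.0614  0.6216]
scene 80 [-0.0627  0.623 ]
```

View pics/s3.png

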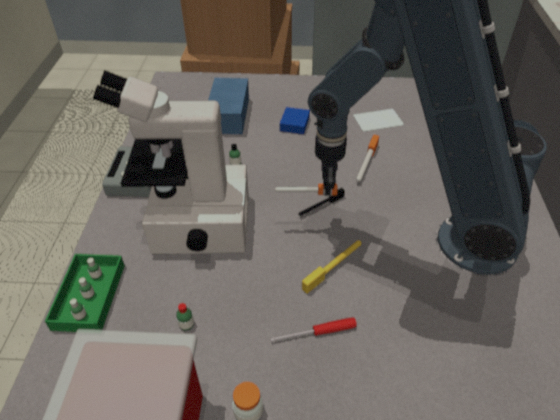

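Scope: yaw about 3.6°, face centre about (0.662, -0.045). I'll pose the tip 50 mm in front of the face at y' = -29 mm, at the hole's height.

>>> {"op": "drive_tool", "data": {
  "plan": [
    [0, 0, 0, 0, 0, -0.8, -1],
    [0.02, 0.014, 0.015, 0, 0, 0, -1],
    [0.02, 0.014, 0.015, 0, 0, 0, -1],
    [0.02, 0.014, 0.015, 0, 0, 0, -1],
    [0.0077, 0, 0.0138, 0, 0, 0, -1],
    [0, 0, 0, 0, 0, 0, -1],
    [0, 0, 0, 0, 0, 0, -1],
    [0, 0, 0, 0, 0, 0, -1]
  ]
}}

```text
t: 5.95
tcp_pos: [0.4775, -0.0847, 0.079]
tool_rot: [0.999, 0.033, -0.0, -0.0]
force: [0.3, -0.2, -0.6]
finger_gap: 0.178
gripper_force: 49.1
```

```bash
cat > st.py <<'E'
from h import *
s=manip.sense();Rm=R.from_quat(s['tool_rot']).as_matrix();t=np.radians(3.6);c,n=np.cos(t),np.sin(t)
D=s['tcp_pos'][:2]-[.6619,-.0447]
print('t',s['t'],'tip a,b mm',(1000*(D@[c,n])+136).round(1),(1000*(D@[-n,c])).round(1),'z',s['tcp_pos'][2].round(4),'yaw',np.degrees(np.arctan2(Rm[1,0],Rm[0,0])).round(2),'tilt',Rm[2].round(4),'F tool',(s['force']@Rm).round(2))
E
python3 st.py; python3 - <<'E'
from h import *
d=snap('wrist');P=pts(d);cv2.imwrite('pics/w4.png',d['image'][...,::-1])
m=(abs(P[...,2]-.12)<.006)&(P[...,0]>.6);t=P[m];print(len(t))
if len(t):
  e=[(y,np.percentile(t[abs(t[:,1]-y)<.004][:,0],3)) for y in np.arange(-.14,.05,.01) if (abs(t[:,1]-y)<.004).sum()>5]
  print(np.round(e,4).tolist())
E
```

```text
t 5.95 tip a,b mm -50.6 -28.3 z 0.079 yaw 3.75 tilt [-6.e-04 -3.e-04 -1.e+00] F tool [0.26 0.19 0.57]
0
```

View pics/w4.png

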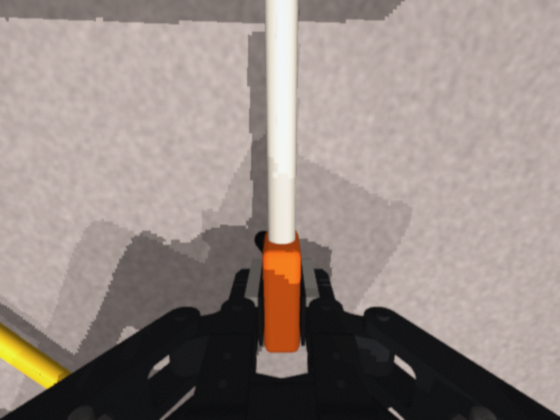

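The view shows the pin still straight and level, with the scope's shadow ahead at row 20. Approaching the face.

>>> {"op": "drive_tool", "data": {
  "plan": [
    [0.015, 0, 0.0005, 0, 0, 0, -1],
    [0.015, 0, 0, 0, 0, 0, -1],
    [0.01, 0, 0, 0, 0, 0, -1],
    [0.005, 0, 0, 0, 0, 0, -1],
    [0, 0, 0, 0, 0, 0, -1],
    [0, 0, 0, 0, 0, 0, -1]
  ]
}}

```text
t: 6.6
tcp_pos: [0.5223, -0.0819, 0.078]
tool_rot: [0.999, 0.033, -0.001, -0.0]
force: [0.1, 0.2, -0.5]
finger_gap: 0.179
gripper_force: 49.1
```

>>> {"op": "drive_tool", "data": {
  "plan": [
    [0.002, 0, 0, 0, 0, 0, -1],
    [0.002, 0, 0, 0, 0, 0, -1],
    [0.002, 0, 0, 0, 0, 0, -1],
    [0, 0, 0, 0, 0, 0, -1],
    [0, 0, 0, 0, 0, 0, -1]
  ]
}}

```text
t: 7.1
tcp_pos: [0.5291, -0.0818, 0.078]
tool_rot: [0.999, 0.033, -0.0, -0.0]
force: [0.5, -0.2, -1.2]
finger_gap: 0.176
gripper_force: 49.1
```

>>> {"op": "drive_tool", "data": {
  "plan": [
    [0.002, 0, 0, 0, 0, 0, -1],
    [0, 0, 0, 0, 0, 0, -1],
    [0, 0, 0, 0, 0, 0, -1]
  ]
}}

```text
t: 7.4
tcp_pos: [0.5304, -0.0815, 0.0779]
tool_rot: [0.999, 0.033, -0.001, -0.0]
force: [-2.4, -0.9, 0.8]
finger_gap: 0.177
gripper_force: 49.2
```

```bash
python3 st.py
```

```text
t 7.4 tip a,b mm 2.4 -28.5 z 0.0779 yaw 3.73 tilt [-1.6e-03 -5.0e-04 -1.0e+00] F tool [-2.43  0.72 -0.84]
```

Contact with the face. Pressing 3 mm more, then starting the sweep.

>>> {"op": "drive_tool", "data": {
  "plan": [
    [0.003, 0, -0.0005, 0, 0, 0, -1],
    [0, 0, 0, 0, 0, 0, -1],
    [0, 0, 0, 0, 0, 0, -1],
    [0, 0, 0, 0, 0, 0, -1]
  ]
}}

```text
t: 7.8
tcp_pos: [0.5335, -0.0813, 0.0783]
tool_rot: [0.999, 0.033, -0.001, -0.0]
force: [-3.8, -1.3, -0.8]
finger_gap: 0.175
gripper_force: 49.1
```

>>> {"op": "drive_tool", "data": {
  "plan": [
    [0, -0.002, 0, 0, 0, 0, -1],
    [0, -0.002, 0, 0, 0, 0, -1],
    [0, 0, 0, 0, 0, 0, -1],
    [0, 0, 0, 0, 0, 0, -1]
  ]
}}

```text
t: 8.2
tcp_pos: [0.5337, -0.0771, 0.0785]
tool_rot: [0.999, 0.033, -0.0, -0.0]
force: [-5.1, -1.1, 0.3]
finger_gap: 0.178
gripper_force: 49.1
```

>>> {"op": "drive_tool", "data": {
  "plan": [
    [0, -0.002, 0, 0, 0, 0, -1],
    [0, -0.002, 0, 0, 0, 0, -1],
    [0, 0, 0, 0, 0, 0, -1],
    [0, 0, 0, 0, 0, 0, -1]
  ]
}}

```text
t: 8.6
tcp_pos: [0.5335, -0.0731, 0.0785]
tool_rot: [0.999, 0.033, -0.0, -0.0]
force: [-4.6, 0.3, 0.1]
finger_gap: 0.178
gripper_force: 49.2
```

>>> {"op": "drive_tool", "data": {
  "plan": [
    [0, -0.002, 0, 0, 0, 0, -1],
    [0, -0.002, 0, 0, 0, 0, -1],
    [0, 0, 0, 0, 0, 0, -1],
    [0, 0, 0, 0, 0, 0, -1]
  ]
}}

```text
t: 9.0
tcp_pos: [0.5333, -0.0693, 0.0785]
tool_rot: [0.999, 0.033, -0.0, -0.0]
force: [-3.9, -0.9, 0.1]
finger_gap: 0.178
gripper_force: 49.2
```

>>> {"op": "drive_tool", "data": {
  "plan": [
    [0, -0.002, 0, 0, 0, 0, -1],
    [0, -0.002, 0, 0, 0, 0, -1],
    [0, 0, 0, 0, 0, 0, -1],
    [0, 0, 0, 0, 0, 0, -1]
  ]
}}

```text
t: 9.4
tcp_pos: [0.5329, -0.0652, 0.0785]
tool_rot: [0.999, 0.033, -0.0, -0.0]
force: [-4.8, -1.0, -0.3]
finger_gap: 0.178
gripper_force: 49.2
```

>>> {"op": "drive_tool", "data": {
  "plan": [
    [0, -0.002, 0, 0, 0, 0, -1],
    [0, -0.002, 0, 0, 0, 0, -1],
    [0, 0, 0, 0, 0, 0, -1],
    [0, 0, 0, 0, 0, 0, -1]
  ]
}}

```text
t: 9.8
tcp_pos: [0.5326, -0.0612, 0.0785]
tool_rot: [0.999, 0.033, -0.0, -0.0]
force: [-3.9, -1.0, 0.9]
finger_gap: 0.175
gripper_force: 49.2
```

>>> {"op": "drive_tool", "data": {
  "plan": [
    [0, -0.002, 0, 0, 0, 0, -1],
    [0, -0.002, 0, 0, 0, 0, -1],
    [0, 0, 0, 0, 0, 0, -1],
    [0, 0, 0, 0, 0, 0, -1]
  ]
}}

```text
t: 10.2
tcp_pos: [0.5324, -0.0572, 0.0785]
tool_rot: [0.999, 0.033, -0.0, -0.0]
force: [-4.1, -0.4, 0.4]
finger_gap: 0.178
gripper_force: 49.2
```

>>> {"op": "drive_tool", "data": {
  "plan": [
    [0, -0.002, 0, 0, 0, 0, -1],
    [0, -0.002, 0, 0, 0, 0, -1],
    [0, 0, 0, 0, 0, 0, -1],
    [0, 0, 0, 0, 0, 0, -1]
  ]
}}

```text
t: 10.6
tcp_pos: [0.5322, -0.0533, 0.0785]
tool_rot: [0.999, 0.033, -0.0, -0.0]
force: [-4.0, -1.2, -1.0]
finger_gap: 0.176
gripper_force: 49.1
```

>>> {"op": "drive_tool", "data": {
  "plan": [
    [0, -0.002, 0, 0, 0, 0, -1],
    [0, -0.002, 0, 0, 0, 0, -1],
    [0, 0, 0, 0, 0, 0, -1],
    [0, 0, 0, 0, 0, 0, -1]
  ]
}}

```text
t: 11.0
tcp_pos: [0.5319, -0.0492, 0.0785]
tool_rot: [0.999, 0.033, -0.0, -0.0]
force: [-4.6, -1.5, -0.2]
finger_gap: 0.179
gripper_force: 49.1
```

>>> {"op": "drive_tool", "data": {
  "plan": [
    [0, -0.002, 0, 0, 0, 0, -1],
    [0, -0.002, 0, 0, 0, 0, -1],
    [0, 0, 0, 0, 0, 0, -1],
    [0, 0, 0, 0, 0, 0, -1]
  ]
}}

```text
t: 11.4
tcp_pos: [0.5316, -0.0452, 0.0785]
tool_rot: [0.999, 0.033, -0.0, -0.0]
force: [-4.5, -1.0, -0.5]
finger_gap: 0.177
gripper_force: 49.1
```

>>> {"op": "drive_tool", "data": {
  "plan": [
    [0, -0.002, 0, 0, 0, 0, -1],
    [0, -0.002, 0, 0, 0, 0, -1],
    [0, 0, 0, 0, 0, 0, -1],
    [0, 0, 0, 0, 0, 0, -1]
  ]
}}

```text
t: 11.8
tcp_pos: [0.5313, -0.0408, 0.0784]
tool_rot: [0.999, 0.033, -0.0, -0.0]
force: [-4.2, 2.3, -0.5]
finger_gap: 0.178
gripper_force: 49.3
```

>>> {"op": "drive_tool", "data": {
  "plan": [
    [0, -0.002, 0, 0, 0, 0, -1],
    [0, 0, 0, 0, 0, 0, -1],
    [0, 0, 0, 0, 0, 0, -1]
  ]
}}

```text
t: 12.1
tcp_pos: [0.5315, -0.0392, 0.0786]
tool_rot: [0.999, 0.033, 0.0, -0.0]
force: [-3.7, 3.2, -0.6]
finger_gap: 0.175
gripper_force: 49.4
```

>>> {"op": "drive_tool", "data": {
  "plan": [
    [0, -0.002, 0, 0, 0, 0, -1],
    [0, 0, 0, 0, 0, 0, -1],
    [0, 0, 0, 0, 0, 0, -1]
  ]
}}

```text
t: 12.4
tcp_pos: [0.5325, -0.0379, 0.0788]
tool_rot: [0.999, 0.032, 0.001, 0.0]
force: [0.1, 1.4, -1.1]
finger_gap: 0.178
gripper_force: 49.2
```

The push dropped to about 0, so this is the hole. Centring 1.5 mm more, then advancing.

>>> {"op": "drive_tool", "data": {
  "plan": [
    [0, -0.0015, 0, 0, 0, 0, -1],
    [0, 0, 0, 0, 0, 0, -1],
    [0.002, 0, 0, 0, 0, 0, -1],
    [0.002, 0, 0, 0, 0, 0, -1],
    [0, 0, 0, 0, 0, 0, -1],
    [0, 0, 0, 0, 0, 0, -1]
  ]
}}

```text
t: 13.0
tcp_pos: [0.5353, -0.0359, 0.0785]
tool_rot: [0.999, 0.032, 0.0, 0.0]
force: [0.0, 0.2, -0.6]
finger_gap: 0.176
gripper_force: 49.1
```

```bash
python3 st.py
```

```text
t 13.0 tip a,b mm 10.2 16.8 z 0.0785 yaw 3.72 tilt [ 2.e-04  1.e-04 -1.e+00] F tool [ 0.02 -0.18  0.63]
```

>>> {"op": "drive_tool", "data": {
  "plan": [
    [0.002, 0, 0, 0, 0, 0, -1],
    [0.002, 0, 0, 0, 0, 0, -1],
    [0.002, 0, 0, 0, 0, 0, -1],
    [0, 0, 0, 0, 0, 0, -1],
    [0, 0, 0, 0, 0, 0, -1]
  ]
}}

```text
t: 13.5
tcp_pos: [0.5412, -0.0354, 0.0785]
tool_rot: [0.999, 0.033, -0.0, -0.0]
force: [-0.1, 0.0, -0.4]
finger_gap: 0.177
gripper_force: 49.1
```

>>> {"op": "drive_tool", "data": {
  "plan": [
    [0.002, 0, 0, 0, 0, 0, -1],
    [0.002, 0, 0, 0, 0, 0, -1],
    [0.002, 0, 0, 0, 0, 0, -1],
    [0.002, 0, 0, 0, 0, 0, -1],
    [0, 0, 0, 0, 0, 0, -1],
    [0, 0, 0, 0, 0, 0, -1]
  ]
}}

```text
t: 14.1
tcp_pos: [0.5491, -0.0348, 0.0785]
tool_rot: [0.999, 0.033, -0.0, -0.0]
force: [-0.3, 0.1, -0.7]
finger_gap: 0.179
gripper_force: 49.1
```

>>> {"op": "drive_tool", "data": {
  "plan": [
    [0.002, 0, 0, 0, 0, 0, -1],
    [0.002, 0, 0, 0, 0, 0, -1],
    [0.002, 0, 0, 0, 0, 0, -1],
    [0.002, 0, 0, 0, 0, 0, -1],
    [0.002, 0, 0, 0, 0, 0, -1],
    [0, 0, 0, 0, 0, 0, -1],
    [0, 0, 0, 0, 0, 0, -1]
  ]
}}

```text
t: 14.8
tcp_pos: [0.5591, -0.0342, 0.0785]
tool_rot: [0.999, 0.033, -0.0, -0.0]
force: [-0.3, 0.1, -1.0]
finger_gap: 0.178
gripper_force: 49.1
```

>>> {"op": "drive_tool", "data": {
  "plan": [
    [0.002, 0, 0, 0, 0, 0, -1],
    [0.002, 0, 0, 0, 0, 0, -1],
    [0.002, 0, 0, 0, 0, 0, -1],
    [0.002, 0, 0, 0, 0, 0, -1],
    [0, 0, 0, 0, 0, 0, -1],
    [0, 0, 0, 0, 0, 0, -1]
  ]
}}

```text
t: 15.4
tcp_pos: [0.5671, -0.0337, 0.0785]
tool_rot: [0.999, 0.033, -0.0, -0.0]
force: [0.1, 0.2, -0.7]
finger_gap: 0.175
gripper_force: 49.1
```

>>> {"op": "drive_tool", "data": {
  "plan": [
    [0.001, 0, 0, 0, 0, 0, -1],
    [0.001, 0, 0, 0, 0, 0, -1],
    [0.001, 0, 0, 0, 0, 0, -1],
    [0, 0, 0, 0, 0, 0, -1],
    [0, 0, 0, 0, 0, 0, -1]
  ]
}}

```text
t: 15.9
tcp_pos: [0.5701, -0.0335, 0.0785]
tool_rot: [0.999, 0.033, 0.0, -0.0]
force: [0.3, 0.2, -0.7]
finger_gap: 0.181
gripper_force: 49.1
```

>>> {"op": "drive_tool", "data": {
  "plan": [
    [0.001, 0, 0, 0, 0, 0, -1],
    [0.001, 0, 0, 0, 0, 0, -1],
    [0, 0, 0, 0, 0, 0, -1],
    [0, 0, 0, 0, 0, 0, -1]
  ]
}}

```text
t: 16.3
tcp_pos: [0.5714, -0.0333, 0.0784]
tool_rot: [0.999, 0.033, -0.001, -0.0]
force: [-2.5, 0.1, 0.6]
finger_gap: 0.175
gripper_force: 49.3
```

>>> {"op": "drive_tool", "data": {
  "plan": [
    [0.001, 0, 0, 0, 0, 0, -1],
    [0, 0, 0, 0, 0, 0, -1],
    [0, 0, 0, 0, 0, 0, -1]
  ]
}}

```text
t: 16.6
tcp_pos: [0.5727, -0.0332, 0.0784]
tool_rot: [0.999, 0.033, -0.0, -0.0]
force: [-4.2, -0.1, 0.2]
finger_gap: 0.177
gripper_force: 49.2
```

```bash
python3 st.py
```

```text
t 16.6 tip a,b mm 47.7 17.0 z 0.0784 yaw 3.74 tilt [-8.e-04 -3.e-04 -1.e+00] F tool [-4.18 -0.22 -0.16]
```

Contact with the blind end about 44–45 mm behind the face. Easing back 1 mm and releasing gently.

>>> {"op": "drive_tool", "data": {
  "plan": [
    [-0.001, 0, 0, 0, 0, 0, -1],
    [0, 0, 0, 0, 0, 0, -1],
    [0, 0, 0, 0, 0, 0, -1],
    [0, 0, 0, 0, 0, 0, -0.6],
    [0, 0, 0, 0, 0, 0, -0.5],
    [0, 0, 0, 0, 0, 0, -0.4],
    [0, 0, 0, 0, 0, 0, -0.2],
    [0, 0, 0, 0, 0, 0, 0.1],
    [0, 0, 0, 0, 0, 0, 0.1],
    [0, 0, 0, 0, 0, 0, 0.1]
  ],
  "newtons": 20
}}

```text
t: 17.6
tcp_pos: [0.5722, -0.0334, 0.0785]
tool_rot: [0.999, 0.033, 0.0, 0.0]
force: [-0.4, 0.4, 0.1]
finger_gap: 0.553
gripper_force: 0.0
```

```bash
python3 st.py; python3 pin.py w5
```

```text
t 17.6 tip a,b mm 47.1 16.9 z 0.0785 yaw 3.73 tilt [ 2.e-04  0.e+00 -1.e+00] F tool [-0.35 -0.42 -0.08]
17.6 [ 0.5722 -0.0334  0.0785] [[0.998, 0.065, 0.0], [0.065, -0.998, -0.0], [0.0, 0.0, -1.0]] [-0.37  0.4   0.08]
[282.02822952 285.84596502] [ 264  227   36  110 3259] z [0.0712 0.0764 0.0789]
((568.8658447265625, -33.892364501953125), (49.05632400512695, 15.687414169311523), 4.443215370178223) rel tool [-0.0033  0.0003  0.0485]
```

View pics/w5.png

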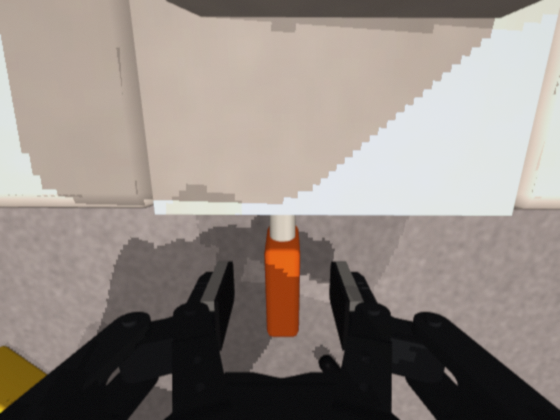

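The pin sits in the hole, sagging a little (grip at (282,285), hood edge at row 215). I'll check the depth and tilt numerically.

```bash
python3 - <<'E'
from h import *
s=manip.sense();d=snap('wrist');P=pts(d);Rm=R.from_quat(s['tool_rot']).as_matrix();Q=(P-s['tcp_pos'])@Rm
m=(abs(Q[...,1])<.004)&(Q[...,0]>-.04)&(Q[...,0]<.06)&(P[...,2]>.04)&(P[...,2]<.13)
q=Q[m];w=P[m]
for x in np.arange(-.035,.06,.004):
    b=abs(q[:,0]-x)<.002
    if b.sum()>3: print(x.round(3),b.sum(),'z',np.median(w[b][:,2]).round(4))
E
```

```text
-0.027 64 z 0.0741
-0.023 108 z 0.0747
-0.019 99 z 0.075
-0.015 119 z 0.0755
-0.011 108 z 0.0759
-0.007 122 z 0.0765
-0.003 128 z 0.0768
0.001 130 z 0.0771
0.005 137 z 0.0776
0.009 139 z 0.078
0.013 134 z 0.0784
0.017 164 z 0.0786
0.021 280 z 0.0733
0.025 143 z 0.0701
0.029 144 z 0.0705
0.033 113 z 0.0709
0.049 163 z 0.1185
0.053 387 z 0.1186
0.057 401 z 0.1186
```

Tilt is 5.9°. The grip slid back about 1–2 mm on release, so I'll nudge it home gently from behind with closed fingers.

>>> {"op": "drive_tool", "data": {
  "plan": [
    [-0.01, 0, 0, 0, 0, 0, 0.1],
    [-0.02, 0, 0, 0, 0, 0, 0.1],
    [-0.02, 0, 0, 0, 0, 0, 0.1],
    [-0.01, 0, 0.006, 0, 0, 0, 0.1],
    [0, 0, 0, 0, 0, 0, -1],
    [0, 0, 0, 0, 0, 0, -1],
    [0, 0, 0, 0, 0, 0, -1],
    [0, 0, 0, 0, 0, 0, -1],
    [0, 0, 0, 0, 0, 0, -1],
    [0, 0, 0, 0, 0, 0, -1]
  ]
}}

```text
t: 18.7
tcp_pos: [0.5126, -0.0373, 0.0726]
tool_rot: [0.999, 0.033, 0.0, 0.0]
force: [-0.2, -1.1, 0.1]
finger_gap: -0.001
gripper_force: 0.0
```

>>> {"op": "drive_tool", "data": {
  "plan": [
    [0.006, 0, 0, 0, 0, 0, -1],
    [0.006, 0, 0, 0, 0, 0, -1],
    [0.003, 0, 0, 0, 0, 0, -1],
    [0, 0, 0, 0, 0, 0, -1],
    [0, 0, 0, 0, 0, 0, -1]
  ]
}}

```text
t: 19.2
tcp_pos: [0.5271, -0.0362, 0.0724]
tool_rot: [0.999, 0.033, -0.0, -0.0]
force: [0.5, -0.2, 0.6]
finger_gap: 0.003
gripper_force: 0.0
```

```bash
python3 st.py; python3 pin.py w6
```

```text
t 19.2 tip a,b mm 2.0 16.9 z 0.0724 yaw 3.74 tilt [-3.e-04 -1.e-04 -1.e+00] F tool [ 0.49  0.21 -0.56]
19.2 [ 0.5271 -0.0362  0.0724] [[0.998, 0.065, -0.0], [0.065, -0.998, 0.0], [-0.0, -0.0, -1.0]] [ 0.5  -0.17  0.56]
[282.37094625 198.43980453] [ 262  137   41  123 4502] z [0.0734 0.0765 0.0788]
((568.42333984375, -33.8668098449707), (48.92876434326172, 15.740214347839355), 4.391515731811523) rel tool [0.0414 0.0004 0.0424]
```

>>> {"op": "drive_tool", "data": {
  "plan": [
    [0.002, 0, 0, 0, 0, 0, -1],
    [0.002, 0, 0, 0, 0, 0, -1],
    [0.001, 0, 0, 0, 0, 0, -1],
    [0, 0, 0, 0, 0, 0, -1],
    [0, 0, 0, 0, 0, 0, -1]
  ]
}}

```text
t: 19.75
tcp_pos: [0.532, -0.0359, 0.0724]
tool_rot: [0.999, 0.033, -0.0, -0.0]
force: [-1.3, 0.1, 0.5]
finger_gap: 0.0
gripper_force: 0.3
```

>>> {"op": "drive_tool", "data": {
  "plan": [
    [0.001, 0, 0, 0, 0, 0, -1],
    [0, 0, 0, 0, 0, 0, -1],
    [0, 0, 0, 0, 0, 0, -1]
  ]
}}

```text
t: 20.05
tcp_pos: [0.5323, -0.0357, 0.0723]
tool_rot: [0.999, 0.033, -0.001, -0.0]
force: [-2.7, 0.0, 0.4]
finger_gap: 0.0
gripper_force: 1.3
```

>>> {"op": "drive_tool", "data": {
  "plan": [
    [0.001, 0, 0, 0, 0, 0, -1],
    [0, 0, 0, 0, 0, 0, -1],
    [0, 0, 0, 0, 0, 0, -1]
  ]
}}

```text
t: 20.35
tcp_pos: [0.5338, -0.0358, 0.0724]
tool_rot: [0.999, 0.033, -0.0, -0.0]
force: [-2.3, 0.3, -0.7]
finger_gap: -0.002
gripper_force: 1.6
```

>>> {"op": "drive_tool", "data": {
  "plan": [
    [0.001, 0, 0, 0, 0, 0, -1],
    [0, 0, 0, 0, 0, 0, -1],
    [0, 0, 0, 0, 0, 0, -1]
  ]
}}

```text
t: 20.65
tcp_pos: [0.535, -0.0358, 0.0724]
tool_rot: [0.999, 0.033, -0.0, -0.0]
force: [-3.6, -0.1, -0.3]
finger_gap: -0.003
gripper_force: 1.8
```

```bash
python3 st.py; python3 pin.py w7
```

```text
t 20.65 tip a,b mm 9.9 16.9 z 0.0724 yaw 3.73 tilt [-3.e-04 -1.e-04 -1.e+00] F tool [-3.59 -0.15  0.25]
20.65 [ 0.535  -0.0358  0.0724] [[0.998, 0.065, -0.0], [0.065, -0.998, 0.0], [-0.0, -0.0, -1.0]] [-3.59 -0.09 -0.25]
[282.00137331 209.84412909] [ 262  149   40  121 4369] z [0.0733 0.0763 0.0788]
((571.3522338867188, -33.61089324951172), (49.10585403442383, 15.611861228942871), 4.339927673339844) rel tool [0.0364 0.0002 0.0424]
```

>>> {"op": "drive_tool", "data": {
  "plan": [
    [-0.001, 0, 0, 0, 0, 0, -1],
    [-0.001, 0, 0, 0, 0, 0, -1],
    [-0.001, 0, 0, 0, 0, 0, -1],
    [-0.001, 0, 0, 0, 0, 0, -1],
    [-0.002, 0, 0, 0, 0, 0, -1],
    [-0.005, 0, 0, 0, 0, 0, -1],
    [-0.01, 0, 0, 0, 0, 0, -1],
    [0, 0, 0, 0, 0, 0, -1],
    [0, 0, 0, 0, 0, 0, -1]
  ]
}}

```text
t: 21.6
tcp_pos: [0.5139, -0.0372, 0.0726]
tool_rot: [0.999, 0.032, 0.0, -0.0]
force: [0.2, 0.3, 0.3]
finger_gap: 0.002
gripper_force: 0.0
```

```bash
python3 st.py; python3 pin.py w8
```

```text
t 21.6 tip a,b mm -11.2 16.8 z 0.0726 yaw 3.71 tilt [ 1.e-04 -0.e+00 -1.e+00] F tool [ 0.25 -0.25 -0.31]
21.6 [ 0.5139 -0.0372  0.0726] [[0.998, 0.065, 0.0], [0.065, -0.998, 0.0], [0.0, -0.0, -1.0]] [0.23 0.26 0.31]
[282.41541004 166.32390002] [ 261  105   43  125 4841] z [0.074  0.0767 0.079 ]
((568.5645751953125, -33.96659851074219), (48.5479850769043, 15.675802230834961), 4.251676082611084) rel tool [0.0547 0.0003 0.0426]
```

The pin returns to exactly the same place (568.5 vs 568.4 mm): the sprung plate carries it back, so it is fully seated. Retreating up and taking a last look.

>>> {"op": "drive_tool", "data": {
  "plan": [
    [-0.02, 0, 0, 0, 0, 0, -1],
    [-0.01, 0, -0.04, 0, 0, 0, -1],
    [0, 0, -0.04, 0, 0, 0, -1],
    [0, 0, -0.04, 0, 0, 0, -1],
    [0, 0, 0, 0, 0, 0, -1],
    [0, 0, 0, 0, 0, 0, -1]
  ]
}}

```text
t: 22.25
tcp_pos: [0.4851, -0.0393, 0.1936]
tool_rot: [0.999, 0.033, 0.002, 0.001]
force: [0.4, 0.8, -0.3]
finger_gap: 0.001
gripper_force: 0.0
```

```bash
python3 pin.py w9; python3 -c "
from h import *
cv2.imwrite('pics/end.png',snap('scene')['image'][...,::-1])"
```

```text
22.25 [ 0.4851 -0.0393  0.1936] [[0.998, 0.065, 0.003], [0.065, -0.998, -0.001], [0.003, 0.001, -1.0]] [ 0.36  0.8  -0.3 ]
[281.58015769 102.9152431 ] [ 271   68   22   72 1522] z [0.0738 0.0766 0.079 ]
((567.80810546875, -34.03729248046875), (48.841644287109375, 15.483171463012695), 4.4041290283203125) rel tool [ 0.0824 -0.      0.1638]
[547.09752547 395.62299854] [523 377  37  42 687] z [0.0048 0.0278 0.04  ]
((261.2026062011719, -369.3988342285156), (28.795148849487305, 16.21035385131836), 53.737998962402344) rel tool [-0.2454  0.3146  0.1632]
```

View pics/end.png

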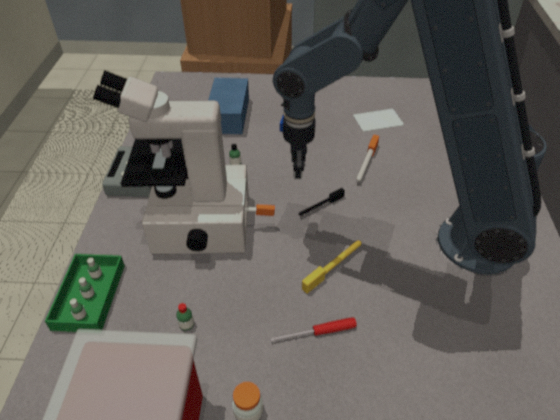

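The pin is in the lock with its grip at (263,210), everything else is where it was, and the gripper is clear.

```bash
python3 -c "
from station import manip
print(manip.sign_off())"
```

```text
the job is handed in; nothing more can be done
None
```

The lock pin is in the hole, pushed against its blind end and let go; pushing readings stayed under about 6 N, nothing else looked disturbed, and I handed the job in at about 22 s (no verdict was returned).

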